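# Find the full bearing tin by feel

### The job

Swing the red-knobbed cam lever round to the back to free the yellow retaining bar, and push the bar fully back off the three identical tins. Then heft the tins one at a time: lift all three clear of the rack in turn to feel which is the heaviest, setting the lighter ones back upright on their own pads. Finish while still holding the heaviest tin up, upright and still, its underside about 20 cm above the counter, with the other two standing on their pads and the loose things round the rack left where they are.

Things in the scene. Friction and masses are not known exactly. Their poses are not given: they have to be found in the camera images.
- rack: Plywood tin rack, fixed, yaw up to 0.25. Origin at counter level under the middle tin; x to its back (away from the robot), y left along the row, z up. Base 15 mm thick, x -60 to 130, y -185 to 185 mm; side walls 12 mm thick at y = -178 and 178, x -50 to 120 mm, top 95 mm above the counter. Flat rimless black pads at x = 0, y = 100, 0, -100 mm carry the tins.
- lever_pivot (a point): Vertical axis of the cam lever, at (41, -210) mm in the rack's frame, on top of its 65 mm round steel disc, 92 mm above the counter. The disc turns on a dark steel block on the rack's right side. Axes as the rack's.
- cam_lever (a joint): Lever angle, rad. 0 to 0.08 at the start: locked, lever sticks out to the rack's right (-y), its upright dark pin blocks the bar's right end from behind. Grows counter-clockwise seen from above as the knob swings away from the robot; at 1.57 the lever points to the rack's back (+x) and the bar is free (pin aside from about 1.2); stop at 1.6. Takes about 2 N at the knob; stays where left.
- lever_knob (a point): Centre of the upright red knob at the lever's end: 18 mm across, from 92 to 125 mm above the counter, 62 mm from the pivot. The lever arm under it is 14 mm wide, its top 92 mm above the counter. Turns with the lever.
- bar (a joint): Travel of the retaining bar, m: 0 = home over the tins' lids, 0.08 = fully back (towards the rack's +x). Slides with about 2 N friction and stays; blocked while the lever is locked.
- bar_middle (a point): Middle of the yellow retaining bar: 18 mm square, underside 98, top 116 mm above the counter, along the rack's y from -214 to 186 mm. At home it crosses 5 mm above all three lids (rack x = 0), so no tin can be lifted; fully back it lies 80 mm further along the rack's +x. Axes as the rack's.
- tin_left_center (a point): Centre (half-way up) of the left tin: closed, 52 x 52 mm, 78 mm high, aluminium, green band, orange lid, sides square to the rack, on the left pad: underside 15, centre 54, top 93 mm above the counter at the start. Gap to the next tin 48 mm. All look alike; one weighs 0.48 to 0.57 kg, the others 0.18 to 0.25 kg; which one varies. z is up in the tin.
- tin_left: The same left tin; origin at the centre of its underside.
- tin_middle_center (a point): Centre (half-way up) of the middle tin: closed, 52 x 52 mm, 78 mm high, aluminium, green band, orange lid, sides square to the rack, on the middle pad: underside 15, centre 54, top 93 mm above the counter at the start. Gap to the next tin 48 mm. All look alike; one weighs 0.48 to 0.57 kg, the others 0.18 to 0.25 kg; which one varies. z is up in the tin.
- tin_middle: The same middle tin; origin at the centre of its underside.
- tin_right_center (a point): Centre (half-way up) of the right tin: closed, 52 x 52 mm, 78 mm high, aluminium, green band, orange lid, sides square to the rack, on the right pad: underside 15, centre 54, top 93 mm above the counter at the start. Gap to the next tin 48 mm. All look alike; one weighs 0.48 to 0.57 kg, the others 0.18 to 0.25 kg; which one varies. z is up in the tin.
- tin_right: The same right tin; origin at the centre of its underside.
- pad_left (a point): Centre of the left tin's pad, on top of the rack's base, 15 mm above the counter (rack frame x = 0, y = 100 mm).
- pad_middle (a point): Centre of the middle tin's pad, on top of the rack's base, 15 mm above the counter (rack frame x = 0, y = 0 mm).
- pad_right (a point): Centre of the right tin's pad, on top of the rack's base, 15 mm above the counter (rack frame x = 0, y = -100 mm).
- wheel1: Green skate wheel, 54 mm across, 32 mm high, lying flat in a row of three on the right, the right-most. Bystander. Origin at its underside.
- wheel2: Green skate wheel, 54 mm across, 32 mm high, lying flat in a row of three on the right, the middle one. Bystander. Origin at its underside.
- wheel3: Green skate wheel, 54 mm across, 32 mm high, lying flat in a row of three on the right, the left-most. Bystander. Origin at its underside.
- baseplate: Aluminium truck baseplate, 82 x 55 x 22 mm, lying on the counter on the left. Bystander. Origin at its underside.
- socket_wrench: Steel socket wrench, 230 mm long, 38 mm high, lying on the counter on the right. Bystander. Origin at its underside.
- yellow_grip: Yellow silicone grip, 132 mm long, 38 mm thick, lying on the counter on the left. Bystander. Origin at its underside.

How it is judged:
On the way, in this order (a step that is already met when the one before it is completed fails the run):
1. the cam lever is swung to the back (beyond 1.2 rad) with the bar still home (value of joint cam_lever above 1.2 rad and value of joint bar below 0.02 m), for 0.1 s.
2. the bar is pushed fully back (beyond 68 mm) (value of joint cam_lever above 1.2 rad and value of joint bar above 0.068 m), for 0.1 s.
3. a lighter tin is held lifted clear of the rack by at least 15 mm, the heaviest still standing (((height (world z) of tin_left_center above 0.069 m and contact force between tin_left and rack below 0.05 N and contact force between the fingers and tin_left above 1 N and contact force between tin_middle and rack above 3.5 N) or (height (world z) of tin_left_center above 0.069 m and contact force between tin_left and rack below 0.05 N and contact force between the fingers and tin_left above 1 N and contact force between tin_right and rack above 3.5 N) or (height (world z) of tin_middle_center above 0.069 m and contact force between tin_middle and rack below 0.05 N and contact force between the fingers and tin_middle above 1 N and contact force between tin_left and rack above 3.5 N) or (height (world z) of tin_middle_center above 0.069 m and contact force between tin_middle and rack below 0.05 N and contact force between the fingers and tin_middle above 1 N and contact force between tin_right and rack above 3.5 N) or (height (world z) of tin_right_center above 0.069 m and contact force between tin_right and rack below 0.05 N and contact force between the fingers and tin_right above 1 N and contact force between tin_left and rack above 3.5 N) or (height (world z) of tin_right_center above 0.069 m and contact force between tin_right and rack below 0.05 N and contact force between the fingers and tin_right above 1 N and contact force between tin_middle and rack above 3.5 N))), for 0.15 s.
4. all three tins stand on their pads (contact force between each of tin_left, tin_middle, tin_right and rack above 0.8 N and height (world z) of each of tin_left_center, tin_middle_center, tin_right_center below 0.058 m and horizontal distance between tin_left_center and pad_left below 0.025 m and horizontal distance between tin_middle_center and pad_middle below 0.025 m and horizontal distance between tin_right_center and pad_right below 0.025 m), for 0.1 s.
5. a lighter tin is again held lifted clear (the other one, if each is hefted once) (((height (world z) of tin_left_center above 0.069 m and contact force between tin_left and rack below 0.05 N and contact force between the fingers and tin_left above 1 N and contact force between tin_middle and rack above 3.5 N) or (height (world z) of tin_left_center above 0.069 m and contact force between tin_left and rack below 0.05 N and contact force between the fingers and tin_left above 1 N and contact force between tin_right and rack above 3.5 N) or (height (world z) of tin_middle_center above 0.069 m and contact force between tin_middle and rack below 0.05 N and contact force between the fingers and tin_middle above 1 N and contact force between tin_left and rack above 3.5 N) or (height (world z) of tin_middle_center above 0.069 m and contact force between tin_middle and rack below 0.05 N and contact force between the fingers and tin_middle above 1 N and contact force between tin_right and rack above 3.5 N) or (height (world z) of tin_right_center above 0.069 m and contact force between tin_right and rack below 0.05 N and contact force between the fingers and tin_right above 1 N and contact force between tin_left and rack above 3.5 N) or (height (world z) of tin_right_center above 0.069 m and contact force between tin_right and rack below 0.05 N and contact force between the fingers and tin_right above 1 N and contact force between tin_middle and rack above 3.5 N))), for 0.15 s.
At the end, for the whole second after the job is handed in: Fingers hold the heaviest tin, still, within 0.3 rad of upright, centre over 190 mm above the counter, clear of all else; the two lighter tins (each under 3.5 N on the rack) stand untouched, upright, within 25 mm of their own pads; lever beyond 1.2 rad, bar beyond 68 mm (all of step 2 and ((height (world z) of tin_left_center above 0.19 m and angle between tin_left_center's own z axis and vertical below 0.3 rad and linear speed of tin_left below 0.05 m/s and contact force between the fingers and tin_left above 2 N and contact force between tin_left and rack below 0.05 N and contact force between tin_middle and rack between 0.8 and 3.5 N and horizontal distance between tin_middle_center and pad_middle below 0.025 m and height (world z) of each of tin_middle_center, tin_right_center below 0.058 m and angle between each of tin_middle_center, tin_right_center's own z axis and vertical below 0.1 rad and linear speed of each of tin_middle, tin_right below 0.03 m/s and contact force between each of the fingers, tin_left and tin_middle below 0.05 N and contact force between tin_right and rack between 0.8 and 3.5 N and horizontal distance between tin_right_center and pad_right below 0.025 m and contact force between each of the fingers, tin_left and tin_right below 0.05 N) or (height (world z) of tin_middle_center above 0.19 m and angle between tin_middle_center's own z axis and vertical below 0.3 rad and linear speed of tin_middle below 0.05 m/s and contact force between the fingers and tin_middle above 2 N and contact force between tin_middle and rack below 0.05 N and contact force between tin_left and rack between 0.8 and 3.5 N and horizontal distance between tin_left_center and pad_left below 0.025 m and height (world z) of each of tin_left_center, tin_right_center below 0.058 m and angle between each of tin_left_center, tin_right_center's own z axis and vertical below 0.1 rad and linear speed of each of tin_left, tin_right below 0.03 m/s and contact force between each of the fingers, tin_middle and tin_left below 0.05 N and contact force between tin_right and rack between 0.8 and 3.5 N and horizontal distance between tin_right_center and pad_right below 0.025 m and contact force between each of the fingers, tin_middle and tin_right below 0.05 N) or (height (world z) of tin_right_center above 0.19 m and angle between tin_right_center's own z axis and vertical below 0.3 rad and linear speed of tin_right below 0.05 m/s and contact force between the fingers and tin_right above 2 N and contact force between tin_right and rack below 0.05 N and contact force between tin_left and rack between 0.8 and 3.5 N and horizontal distance between tin_left_center and pad_left below 0.025 m and height (world z) of each of tin_left_center, tin_middle_center below 0.058 m and angle between each of tin_left_center, tin_middle_center's own z axis and vertical below 0.1 rad and linear speed of each of tin_left, tin_middle below 0.03 m/s and contact force between each of the fingers, tin_right and tin_left below 0.05 N and contact force between tin_middle and rack between 0.8 and 3.5 N and horizontal distance between tin_middle_center and pad_middle below 0.025 m and contact force between each of the fingers, tin_right and tin_middle below 0.05 N))); the arm keeps its last pose, push and grip.
It fails at once if a loose bystander is moved by more than 30 mm (distance of any of wheel1, wheel2, wheel3, baseplate, socket_wrench, yellow_grip from where it was at the start of the episode above 0.03 m).
It fails at once if a tin is tipped over by more than 0.7 rad (angle between any of tin_left_center, tin_middle_center, tin_right_center's own z axis and vertical above 0.7 rad).
It also fails if it takes over 72 s, if anything falls off the work surface, if the arm or the gripper's body presses on something with over 40 N, if the wrist force passes 120 N, or if a joint passes its speed limit or range.

### The arm

A 7-joint arm with a two-finger parallel gripper is mounted at the origin on the work surface. World frame = base frame: x ahead of the robot, y to its left, z up, the work surface at z = 0. Lengths are in m, angles in rad, forces in N, time in s.
With the tool pointing down it reaches from about 0.4 to 0.85 m from the base axis. Payload 10.4 kg.
Tool frame: the origin (TCP) lies at the centre of the arm's flange, where the gripper is bolted on; the fingertips stand 182 mm ahead of it and the grasp point (between the pads) lies 164 mm ahead of it; z points along the fingers, y is the line along which they close (so a half turn about z gives the same grasp; the last joint's range is limited). The gripper opens to 87 mm and grips with 3 to 60 N. Pads are 19 mm wide; open, the fingers measure 117 mm over their backs; the gripper's body (75 mm by 190 mm) begins 51 mm behind the grasp point.
Start: joints at [1.147, 0.332, -0.065, 1.46, 0.022, 1.35, -0.088], TCP at [0.244, -0.575, 0.405] pointing down, gripper open.
Joint ranges: [-2.6, 2.6], [-0.5, 2.12], [-1.47, 1.34], [0.16, 2.42], [-1.27, 4.41], [0.06, 2.06], [-2.6, 2.6]. Speed limits (rad/s): [2.22, 2.22, 2.79, 2.79, 3.14, 3.14, 3.14].

### API

Orientations are given as a unit quaternion [x, y, z, w].
In Python, from bench import r, eyes, job gives the robot as it stands. The module is installed in compiled form; this text tells all that it offers.
- The arm moves only by the shell command python3 -m inch 'ROWS' [OPENING] [FORCE]. ROWS is JSON, a list of rows, each a list of 6 numbers: the shift along the tool's x, y, z normalised to -1 to 1, where 1 is 4 cm, then the turn, a rotation vector about the tool's x, y, z normalised to -1 to 1, where 1 is 0.12 rad. In form: [[x, y, z, wx, wy, wz], ...]. A call has exactly 5 rows; each row shifts and turns the commanded pose from where the row before left it, along the tool's axes as they then stand; what a row does not reach is not made up. A row lasts 1/12 s, in which the tool goes at most 41.7 mm and 7.16 degrees, less where a joint would pass 70% of its speed; a pose out of reach is approached as far as the arm can. A call with a number of a shift or a turn outside -1 to 1 is refused whole. A call with a gripper value outside its range is refused whole. OPENING is the gripper command: -1 is shut, 1 is fully open, values between are in proportion, set as the call begins (- or left out, the last holds). The fingers move at their own pace and stop on an object; FORCE is the grip in N (left out, the last holds). Time passes only in rows, so rows that do not move let the fingers close, or fill a call up. It gives the time, the measured TCP pose, the force, the opening and the grip force at its end, in the units of the state.
- r.read_state(): the state, without advancing time (a new reading comes with each control period).
- eyes.camera(name): name is "scene" or "top"; returns a dict with "pixels" (400x640x3 uint8, red, green, blue), "fx", "fy", "cx", "cy" (pixels), "extrinsics" (4x4, takes a point from camera to world coordinates). Camera axes: x right, y down, z forward; pixel columns grow to the right and rows downward; lengths in m; the calibration is good to about 2 mm. A picture is of the moment at which its call begins. There is no depth.
- job.close_job(): hands the job in; it is judged then, once.
The state is a dict: "time": time; "joint_positions": joint angles; "joint_vel": joint speeds; "joint_torque": joint torques, N m; "ee_pos": TCP position; "eef_rot": TCP orientation; "ft_force": force on the tool from outside, world axes, zero at the start; "torque": the same for the moment, N m; "width": finger opening in m; "grip_force": force on a finger pad.
Only numpy, scipy, OpenCV 4.12 (cv2) and the standard library are available. Lean on these libraries where they do the work, as an engineer would, in place of code of your own. Each camera call takes 0.05 s, during which the arm holds its last target. There are 200 camera calls.

## Working session

There is one attempt and no reset: what is moved stays moved. The work goes in short steps, Python scripts to look and compute and a shell command to move; the robot and the scene stay as the last step left them, time stands still between calls to the robot, and variables do not carry over. Pictures are saved under pics/ and viewed, at most 10 in all, crops included, and the job is handed in when it is done.

```bash
mkdir -p pics; python3 - <<'E'
from bench import r,eyes
import cv2,numpy as np
np.set_printoptions(precision=4,suppress=True)
for n in ("scene","top"):
    c=eyes.camera(n); cv2.imwrite(f"pics/{n}0.png",c["pixels"][:,:,::-1]); print(n,c["fx"],c["fy"],c["cx"],c["cy"]);print(np.array(c["extrinsics"]))
print(r.read_state())
E
```

```text
scene 457.05583741805214 457.05583741805214 320.86951406903216 201.01461477858825
[[ 0.7094  0.5796 -0.401   1.0854]
 [ 0.7047 -0.5714  0.4206 -0.6169]
 [ 0.0146 -0.581  -0.8138  1.2482]
 [ 0.      0.      0.      1.    ]]
top 466.0386043783455 466.0386043783455 319.96914840727294 203.743026617085
[[ 0.0163 -0.9972  0.0734  0.4011]
 [-0.9998 -0.0155  0.0111  0.0102]
 [-0.01   -0.0735 -0.9972  1.4409]
 [ 0.      0.      0.      1.    ]]
{'time': 0.1, 'joint_positions': array([ 1.1474,  0.3328, -0.0647,  1.4608,  0.0216,  1.3499, -0.0885]), 'joint_vel': array([-0.001 , -0.0015,  0.001 , -0.0023, -0.0007, -0.0005,  0.0007]), 'joint_torque': array([  0.0011, -62.4542,   0.0243, -39.0714,  -0.0614,   0.0366,
         0.0001]), 'ee_pos': array([ 0.2438, -0.5754,  0.404 ]), 'eef_rot': array([ 0.98  ,  0.1991, -0.0001, -0.0006]), 'ft_force': array([-0.7391, -0.5828,  0.0097]), 'torque': array([ 0.0616,  0.0357, -0.0029]), 'grip_force': 0.0, 'width': 0.08692323883621807}
```

View pics/top0.png

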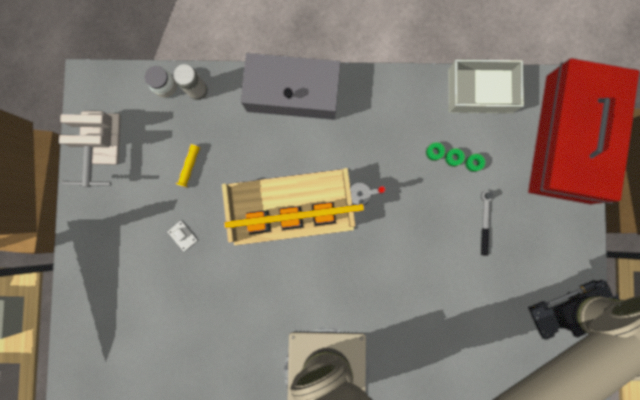

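View pics/scene0.png

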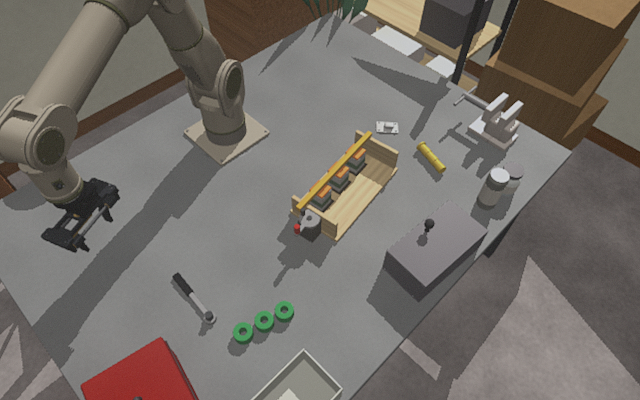

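The top view shows the bar running from (226,225) to (363,208), the pivot disc at (360,192), the knob at (381,189), and the lids at (256,221), (290,217) and (323,212). In the scene view the knob is at (297,229) and the bar runs from (297,208) to (370,134).

```bash
cat > h.py <<'E'
import numpy as np,cv2
from scipy.spatial.transform import Rotation as R
from scipy.optimize import least_squares
np.set_printoptions(precision=4,suppress=True)
def proj(c,P):
    E=np.array(c["extrinsics"]);p=(np.atleast_2d(P)-E[:3,3])@E[:3,:3]
    return np.c_[c["fx"]*p[:,0]/p[:,2]+c["cx"],c["fy"]*p[:,1]/p[:,2]+c["cy"]]
def ray(c,uv,z):
    E=np.array(c["extrinsics"]);d=E[:3,:3]@[(uv[0]-c["cx"])/c["fx"],(uv[1]-c["cy"])/c["fy"],1]
    return E[:3,3]+d*(z-E[2,3])/d[2]
def blob(c,lo,hi,box):
    hsv=cv2.cvtColor(c["pixels"],cv2.COLOR_RGB2HSV);m=cv2.inRange(hsv,np.array(lo),np.array(hi))
    k=np.zeros_like(m);x0,y0,x1,y1=box;k[y0:y1,x0:x1]=255;return m&k
E
python3 - <<'E'
from h import *
from bench import eyes
t=eyes.camera("top");s=eyes.camera("scene")
for c,box,kb in((t,(215,195,370,235),(370,180,392,200)),(s,(285,125,380,215),(285,215,307,240))):
    m=blob(c,(20,200,120),(30,255,255),box);p=np.argwhere(m)[:,::-1].astype(np.float32)
    rc=cv2.minAreaRect(p);print("bar",len(p),rc)
    k=blob(c,(0,150,80),(6,255,255),kb)|blob(c,(172,150,80),(180,255,255),kb);p=np.argwhere(k)[:,::-1]
    u=p.mean(0);print("knob",len(p),u,ray(c,u,.112))
    o=blob(c,(8,200,120),(18,255,255),box);n,l,st,ce=cv2.connectedComponentsWithStats(o)
    for i in range(1,n):
        if st[i,4]>15: print("lid",st[i],ce[i],ray(c,ce[i],.093))
    b=cv2.boxPoints(rc)
    for q in b: print(q,ray(c,q,.116))
ct=t["pixels"][170:250,210:400,::-1];cs=s["pixels"][115:265,270:420,::-1]
cv2.imwrite("pics/c1.png",cv2.resize(ct,None,fx=4,fy=4,interpolation=cv2.INTER_CUBIC))
E
```

```text
bar 919 ((293.56878662109375, 215.56739807128906), (8.363030433654785, 138.41116333007812), 83.0887680053711)
knob 30 [381.3667 189.3667] [ 0.5428 -0.15    0.112 ]
lid [314 203  19   6  82] [322.6463 205.5854] [0.495  0.0174 0.093 ]
lid [280 208  18   6  79] [288.1772 210.2152] [0.48   0.1171 0.093 ]
lid [246 212  18   6  79] [254.3671 214.443 ] [0.4662 0.2149 0.093 ]
lid [315 216  19   6  90] [324.1778 218.5444] [0.4575 0.0124 0.093 ]
lid [281 220  18   7  85] [289.6    222.9294] [0.4432 0.1122 0.093 ]
lid [247 224  18   7  85] [256.  227.2] [0.4293 0.2092 0.093 ]
[224.3629 219.7439] [0.4486 0.2966 0.116 ]
[361.7683 203.0887] [ 0.5023 -0.094   0.116 ]
[362.7747 211.3909] [ 0.4786 -0.0971  0.116 ]
[225.3692 228.0461] [0.425 0.293 0.116]
bar 0 ((0.0, 0.0), (0.0, 0.0), 0.0)
knob 25 [296.68 226.4 ] [ 0.5402 -0.1452  0.112 ]
[0. 0.] [-1.2124 -0.264   0.116 ]
[0. 0.] [-1.2124 -0.264   0.116 ]
[0. 0.] [-1.2124 -0.264   0.116 ]
[0. 0.] [-1.2124 -0.264   0.116 ]
```

View pics/c1.png

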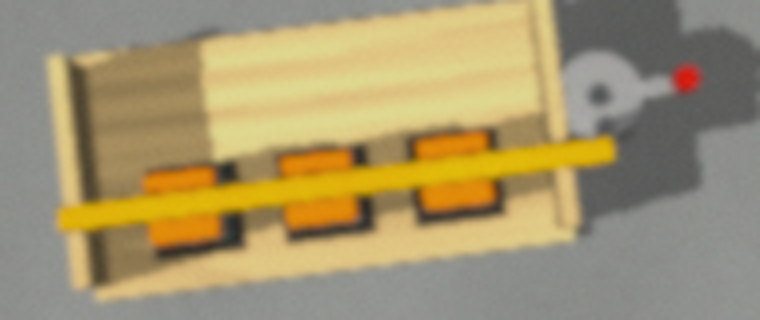

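```bash
cat >> h.py <<'E'
O=np.array([.4615,.114]);YAW=.14
def rk(x,y): c,s=np.cos(YAW),np.sin(YAW);return O+[c*x-s*y,s*x+c*y]
def plan(xy,tip,yaz,n,cur=None):
    """rows to bring fingertips centre to xy, height tip, tool y at azimuth yaz, tool down"""
    from bench import r
    st=r.read_state();p=st["ee_pos"];q=R.from_quat(st["eef_rot"])
    tgt=np.r_[xy,tip+.182];Rt=R.from_matrix(np.array([[-np.sin(yaz),np.cos(yaz),0],[np.cos(yaz),np.sin(yaz),0],[0,0,-1.]]).T)
    print("t",st["time"],"tip",p-[0,0,.182],"F",st["ft_force"],"w",st["width"],"g",st["grip_force"],"j7",st["joint_positions"][6])
    d=(tgt-p);print("delta",d)
    rows=[]
    for i in range(n):
        k=n-i;sh=q.inv().apply((tgt-p)/k)/.04;w=(q.inv()*Rt).as_rotvec()/k/.12
        row=np.round(np.r_[sh,w],2)+0.;rows.append(row.tolist())
        p=p+q.apply(row[:3]*.04);q=q*R.from_rotvec(row[3:]*.12)
    for i in range(0,n,5): print(str(rows[i:i+5]).replace(" ",""))
E
python3 - <<'E'
from h import *
print(rk(.041,-.21),rk(.041,-.272))
plan(np.array([.542,-.149]),.16,.24,15)
E
```

```text
[ 0.5314 -0.0882] [ 0.5401 -0.1496]
t 0.2 tip [ 0.2438 -0.5754  0.2223] F [-0.6718 -0.5441 -0.3703] w 0.0874043403437528 g 0.0 j7 -0.08846973849872898
delta [ 0.2982  0.4264 -0.0623]
[[0.73,-0.46,0.1,0.0,0.0,-0.78],[0.78,-0.39,0.1,0.0,0.0,-0.78],[0.81,-0.32,0.1,0.0,0.0,-0.78],[0.83,-0.24,0.11,0.0,0.0,-0.78],[0.85,-0.16,0.1,0.0,0.0,-0.78]]
[[0.86,-0.08,0.11,0.0,0.0,-0.78],[0.87,0.0,0.1,0.0,0.0,-0.79],[0.86,0.08,0.11,0.0,0.0,-0.78],[0.85,0.17,0.1,0.0,0.0,-0.79],[0.83,0.25,0.11,0.0,0.0,-0.78]]
[[0.81,0.32,0.1,0.0,0.0,-0.79],[0.77,0.4,0.11,0.0,0.0,-0.78],[0.73,0.47,0.1,0.0,0.0,-0.79],[0.69,0.53,0.11,0.0,0.0,-0.78],[0.63,0.59,0.1,0.0,-0.01,-0.79]]
```

```bash
python3 -m inch '[[0.73,-0.46,0.1,0,0,-0.78],[0.78,-0.39,0.1,0,0,-0.78],[0.81,-0.32,0.1,0,0,-0.78],[0.83,-0.24,0.11,0,0,-0.78],[0.85,-0.16,0.1,0,0,-0.78]]' -0.08 10
python3 -m inch '[[0.86,-0.08,0.11,0,0,-0.78],[0.87,0,0.1,0,0,-0.79],[0.86,0.08,0.11,0,0,-0.78],[0.85,0.17,0.1,0,0,-0.79],[0.83,0.25,0.11,0,0,-0.78]]'
python3 -m inch '[[0.81,0.32,0.1,0,0,-0.79],[0.77,0.4,0.11,0,0,-0.78],[0.73,0.47,0.1,0,0,-0.79],[0.69,0.53,0.11,0,0,-0.78],[0.63,0.59,0.1,0,0,-0.79]]'
python3 -m inch '[[0,0,0,0,0,0],[0,0,0,0,0,0],[0,0,0,0,0,0],[0,0,0,0,0,0],[0,0,0,0,0,0]]'
python3 - <<'E'
from h import *
plan(np.array([.542,-.149]),.102,.24,5)
E
```

```text
time: 0.62
ee_pos: [0.3436, -0.4317, 0.3841]
eef_rot: [0.906, 0.423, -0.0, 0.0]
ft_force: [-0.2, -0.1, 0.9]
width: 0.0615
grip_force: 0.0
time: 1.03
ee_pos: [0.4431, -0.2899, 0.3631]
eef_rot: [0.783, 0.622, -0.0, 0.0]
ft_force: [0.4, -1.5, 0.3]
width: 0.0406
grip_force: 0.0
time: 1.45
ee_pos: [0.5426, -0.1476, 0.3421]
eef_rot: [0.616, 0.788, -0.0, 0.0]
ft_force: [-0.0, -0.4, 0.2]
width: 0.04
grip_force: 0.0
time: 1.87
ee_pos: [0.5415, -0.1504, 0.3425]
eef_rot: [0.618, 0.786, -0.0, 0.0]
ft_force: [-0.6, -0.1, -0.6]
width: 0.04
grip_force: 0.0
t 1.8667 tip [ 0.5415 -0.1504  0.1605] F [-0.5888 -0.0546 -0.6332] w 0.04002100942787211 g 0.0 j7 0.3090399039572613
delta [ 0.0005  0.0014 -0.0585]
[[0.01,0.0,0.29,0.0,0.0,0.0],[0.01,0.01,0.29,0.0,0.0,-0.01],[0.0,0.0,0.29,0.0,0.0,0.0],[0.01,0.01,0.3,0.0,0.0,-0.01],[0.0,0.0,0.29,0.0,0.01,0.0]]
```

```bash
python3 -m inch '[[0,0,0.3,0,0,0],[0,0,0.29,0,0,0],[0.01,0.01,0.29,0,0,0],[0,0,0.29,0,0,0],[0,0,0.29,0,0,0]]'
python3 -m inch '[[0,0.19,0,0,0,-0.99],[0,0.18,0,0,0,-0.99],[0,0.19,0,0,0,-0.99],[0,0.18,0,0,0,-0.99],[0,0.19,0,0,0,-0.99]]'
python3 -m inch '[[0,0.18,0,0,0,-0.99],[0,0.19,0,0,0,-0.99],[0,0.18,0,0,0,-0.99],[0,0.19,0,0,0,-0.99],[0,0.18,0,0,0,-0.99]]'
python3 -m inch '[[0,0.19,0,0,0,-0.99],[0,0.18,0,0,0,-0.99],[0,0.19,0,0,0,-0.99],[0,0.18,0,0,0,-0.99],[0,0,0,0,0,0]]'
python3 - <<'E'
from h import *
from bench import eyes
c=eyes.camera("top");s=eyes.camera("scene")
cv2.imwrite("pics/l1.png",np.hstack([cv2.resize(v["pixels"][a:a+120,b:b+120,::-1],None,fx=3,fy=3) for v,a,b in((c,130,310),(s,150,260))]))
print(proj(c,np.r_[rk(.103,-.21),.125]),proj(s,np.r_[rk(.103,-.21),.125]))
E
```

```text
time: 2.28
ee_pos: [0.542, -0.1486, 0.2822]
eef_rot: [0.617, 0.787, -0.0, -0.0]
ft_force: [-1.1, -0.9, -0.2]
width: 0.0399
grip_force: 0.0
time: 2.7
ee_pos: [0.5746, -0.1323, 0.2823]
eef_rot: [0.358, 0.934, -0.001, -0.001]
ft_force: [-1.2, -2.9, -2.1]
width: 0.0401
grip_force: 1.1
time: 3.12
ee_pos: [0.5923, -0.1005, 0.2826]
eef_rot: [0.069, 0.998, -0.0, -0.0]
ft_force: [0.1, -2.5, -1.9]
width: 0.04
grip_force: 1.2
time: 3.53
ee_pos: [0.5911, -0.0695, 0.283]
eef_rot: [-0.169, 0.986, 0.0, -0.0]
ft_force: [-0.0, 0.8, -0.4]
width: 0.0399
grip_force: 0.0
[[357.2334 171.0361]] [[325.2204 221.5126]]
```

View pics/l1.png

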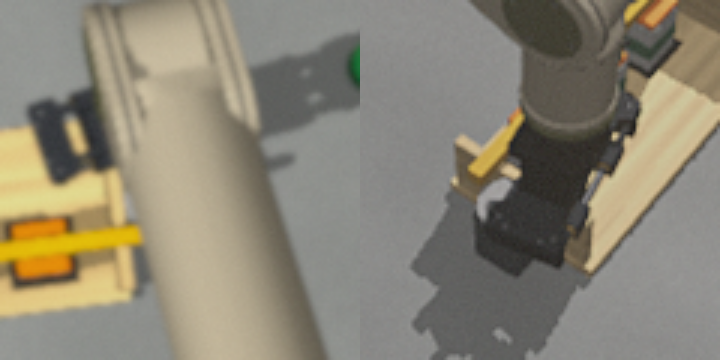

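```bash
python3 -m inch '[[0,0,-0.4,0,0,0],[0,0,-0.4,0,0,0],[0,0,-0.4,0,0,0],[0,0,-0.4,0,0,0],[0,0,-0.4,0,0,0]]' -1
python3 - <<'E'
from h import *
plan(rk(-.05,-.05),.165,.14,20)
E
```

```text
time: 4.05
ee_pos: [0.5912, -0.0711, 0.3644]
eef_rot: [-0.163, 0.987, 0.0, -0.0]
ft_force: [0.7, 0.2, 0.2]
width: 0.0148
grip_force: 0.0
t 4.05 tip [ 0.5912 -0.0711  0.1824] F [0.6552 0.1932 0.2191] w 0.014803595396844494 g 0.0 j7 1.708418099394008
delta [-0.1722  0.1286 -0.0174]
[[0.15,0.22,0.02,0.0,0.0,0.73],[0.17,0.21,0.02,0.0,0.0,0.73],[0.19,0.19,0.02,0.0,0.0,0.73],[0.2,0.17,0.02,0.0,0.0,0.73],[0.22,0.16,0.02,0.0,0.0,0.73]]
[[0.23,0.14,0.02,0.0,0.0,0.73],[0.24,0.11,0.02,0.0,0.0,0.73],[0.25,0.09,0.02,0.0,0.0,0.73],[0.26,0.07,0.02,0.0,0.0,0.73],[0.27,0.05,0.02,0.0,0.0,0.73]]
[[0.27,0.03,0.02,0.0,0.0,0.74],[0.27,0.0,0.02,0.0,0.0,0.73],[0.27,-0.02,0.02,0.0,0.0,0.74],[0.26,-0.05,0.03,0.0,0.0,0.73],[0.26,-0.07,0.02,0.0,0.0,0.74]]
[[0.25,-0.09,0.03,0.0,0.0,0.73],[0.24,-0.11,0.02,0.0,0.0,0.74],[0.23,-0.14,0.03,0.0,0.0,0.73],[0.22,-0.16,0.02,0.0,0.0,0.74],[0.21,-0.17,0.03,0.0,0.0,0.73]]
```

```bash
python3 -m inch '[[0.15,0.22,0.02,0,0,0.73],[0.17,0.21,0.02,0,0,0.73],[0.19,0.19,0.02,0,0,0.73],[0.2,0.17,0.02,0,0,0.73],[0.22,0.16,0.02,0,0,0.73]]'
python3 -m inch '[[0.23,0.14,0.02,0,0,0.73],[0.24,0.11,0.02,0,0,0.73],[0.25,0.09,0.02,0,0,0.73],[0.26,0.07,0.02,0,0,0.73],[0.27,0.05,0.02,0,0,0.73]]'
python3 -m inch '[[0.27,0.03,0.02,0,0,0.74],[0.27,0,0.02,0,0,0.73],[0.27,-0.02,0.02,0,0,0.74],[0.26,-0.05,0.03,0,0,0.73],[0.26,-0.07,0.02,0,0,0.74]]'
python3 -m inch '[[0.25,-0.09,0.03,0,0,0.73],[0.24,-0.11,0.02,0,0,0.74],[0.23,-0.14,0.03,0,0,0.73],[0.22,-0.16,0.02,0,0,0.74],[0.21,-0.17,0.03,0,0,0.73]]'
python3 - <<'E'
from h import *
from bench import eyes
c=eyes.camera("top");s=eyes.camera("scene")
cv2.imwrite("pics/l2.png",np.hstack([cv2.resize(v["pixels"][a:a+120,b:b+120,::-1],None,fx=3,fy=3) for v,a,b in((c,130,310),(s,150,260))]))
plan(rk(-.05,-.05),.098,.14,5)
E
```

```text
time: 4.47
ee_pos: [0.5478, -0.0389, 0.3596]
eef_rot: [0.057, 0.998, 0.0, -0.0]
ft_force: [0.6, -0.6, 0.5]
width: 0.0005
grip_force: 0.0
time: 4.88
ee_pos: [0.5045, -0.007, 0.3557]
eef_rot: [0.273, 0.962, 0.0, -0.0]
ft_force: [0.3, 0.4, 0.3]
width: 0.0004
grip_force: 0.0
time: 5.3
ee_pos: [0.4612, 0.0251, 0.3514]
eef_rot: [0.477, 0.879, 0.0, 0.0]
ft_force: [-0.2, -0.0, 0.6]
width: 0.0006
grip_force: 0.0
time: 5.72
ee_pos: [0.4181, 0.057, 0.3463]
eef_rot: [0.657, 0.753, 0.0, 0.0]
ft_force: [0.2, 0.3, -0.0]
width: 0.0007
grip_force: 0.0
t 5.8167 tip [0.4177 0.0576 0.1643] F [ 0.6178 -0.8814  0.1312] w 0.0006915781341142453 g 0.0 j7 -0.051559798259709945
delta [ 0.0012 -0.0001 -0.0663]
[[0.0,0.01,0.33,0.0,0.0,0.0],[0.0,0.0,0.33,0.0,0.0,0.0],[0.0,0.01,0.33,0.0,0.0,0.0],[0.0,0.0,0.33,0.0,0.0,0.0],[-0.01,0.01,0.34,0.0,0.01,0.01]]
```

View pics/l2.png

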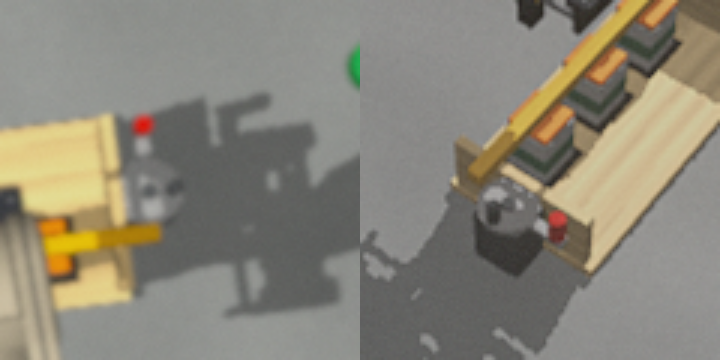

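The knob is now at top-view (357,172), which is where it should be at 1.57 rad, and the bar is still home. Next I push the bar.

```bash
python3 -m inch '[[0,0.01,0.33,0,0,0],[0,0,0.33,0,0,0],[0,0.01,0.33,0,0,0],[0,0,0.33,0,0,0],[0,0.01,0.34,0,0,0]]'
python3 -m inch '[[0,0.26,0,0,0,0],[0,0.26,0,0,0,0],[0,0.26,0,0,0,0],[0,0.26,0,0,0,0],[0,0.26,0,0,0,0]]'
python3 -m inch '[[0,0.27,0,0,0,0],[0,0.27,0,0,0,0],[0,0.27,0,0,0,0],[0,0.25,0,0,0,0],[0,0.25,0,0,0,0]]'
python3 -m inch '[[0,0.03,0,0,0,0],[0,0,0,0,0,0],[0,0,0,0,0,0],[0,0,0,0,0,0],[0,0,0,0,0,0]]'
python3 - <<'E'
from h import *
from bench import eyes
c=eyes.camera("top");m=blob(c,(20,200,120),(30,255,255),(200,150,400,235))
for u in range(220,372,15):
    v=np.flatnonzero(m[:,u])
    if len(v): print(u,v.min(),v.max(),ray(c,(u,v.mean()),.116)[:2])
print(proj(c,[np.r_[rk(.08,y),.116] for y in(-.2,.17)]))
plan(rk(.0,-.05),.16,.14,5)
E
```

```text
time: 6.23
ee_pos: [0.4202, 0.0565, 0.2794]
eef_rot: [0.654, 0.757, 0.0, 0.0]
ft_force: [0.9, -0.0, -0.7]
width: 0.0006
grip_force: 0.0
time: 6.65
ee_pos: [0.4719, 0.0639, 0.2795]
eef_rot: [0.654, 0.756, -0.0, -0.0]
ft_force: [-2.7, -0.1, 1.5]
width: 0.0006
grip_force: 1.2
time: 7.07
ee_pos: [0.5238, 0.0715, 0.2794]
eef_rot: [0.654, 0.756, -0.001, -0.0]
ft_force: [-2.4, -2.3, 1.0]
width: 0.0003
grip_force: 1.2
time: 7.48
ee_pos: [0.5239, 0.0725, 0.2801]
eef_rot: [0.654, 0.757, 0.0, 0.0]
ft_force: [0.4, 0.6, 0.0]
width: 0.0004
grip_force: 0.0
235 194 199 [0.5155 0.2682]
250 192 197 [0.5219 0.2255]
265 190 195 [0.5283 0.1827]
325 183 183 [0.5583 0.0116]
340 181 185 [ 0.5589 -0.0313]
355 179 183 [ 0.5653 -0.0741]
[[354.5838 179.8388]
 [226.2057 195.8608]]
t 7.5333 tip [0.5239 0.0725 0.0981] F [-0.2128  0.4215 -0.9509] w 0.00043066856749346264 g 0.0 j7 -0.28501104222271706
delta [-0.0555 -0.008   0.0619]
[[0.0,-0.28,-0.31,0.0,0.0,0.01],[0.0,-0.28,-0.31,0.0,0.0,0.01],[0.0,-0.28,-0.31,0.0,0.0,0.01],[0.0,-0.28,-0.31,0.0,0.0,0.01],[0.0,-0.28,-0.31,0.0,0.0,0.0]]
```

```bash
python3 -m inch '[[0,0.04,0,0,0,0],[0,0.04,0,0,0,0],[0,0.04,0,0,0,0],[0,0.02,0,0,0,0],[0,0,0,0,0,0]]'
python3 -m inch '[[0,-0.3,-0.1,0,0,0],[0,-0.3,-0.3,0,0,0],[0,-0.3,-0.4,0,0,0],[0,-0.3,-0.4,0,0,0],[0,-0.25,-0.4,0,0,0]]' 0.7
python3 - <<'E'
from h import *
print("LEFT? choose right tin first");plan(rk(0,-.1),.12,.14,5)
E
```

```text
time: 7.95
ee_pos: [0.5297, 0.0733, 0.2798]
eef_rot: [0.654, 0.757, -0.0, -0.0]
ft_force: [-2.0, -0.1, 1.3]
width: 0.0005
grip_force: 1.3
time: 8.37
ee_pos: [0.4717, 0.065, 0.3445]
eef_rot: [0.654, 0.757, 0.0, 0.0]
ft_force: [0.1, 0.0, 0.5]
width: 0.026
grip_force: 0.0
LEFT? choose right tin first
t 8.3667 tip [0.4717 0.065  0.1625] F [0.1092 0.0471 0.4786] w 0.02600274142021766 g 0.0 j7 -0.15967668694352505
delta [ 0.0037 -0.05   -0.0425]
[[-0.25,-0.02,0.21,0.0,0.0,0.01],[-0.25,-0.02,0.21,0.0,0.0,0.01],[-0.25,-0.02,0.21,0.0,0.0,0.01],[-0.25,-0.01,0.22,0.0,0.0,0.01],[-0.25,-0.02,0.21,0.0,0.0,0.01]]
```

```bash
python3 -m inch '[[-0.25,-0.02,0.1,0,0,0],[-0.25,-0.02,0.1,0,0,0],[-0.25,-0.02,0.21,0,0,0],[-0.25,-0.01,0.22,0,0,0],[-0.25,-0.02,0.21,0,0,0]]'
python3 - <<'E'
from h import *
plan(rk(0,-.1),.057,.14,5)
from bench import eyes
c=eyes.camera("top");o=blob(c,(8,200,120),(18,255,255),(215,180,370,250));n,l,st,ce=cv2.connectedComponentsWithStats(o)
for i in range(1,n):
    if st[i,4]>15: print("lid",st[i],ray(c,ce[i],.093)[:2])
print(rk(0,-.1),rk(0,0),rk(0,.1))
E
```

```text
time: 8.78
ee_pos: [0.476, 0.0135, 0.3084]
eef_rot: [0.654, 0.756, -0.0, -0.001]
ft_force: [-0.0, -0.3, -0.6]
width: 0.0588
grip_force: 0.0
t 8.7833 tip [0.476  0.0135 0.1264] F [-0.02   -0.3107 -0.6192] w 0.05877214446819444 g 0.0 j7 -0.07952070769615266
delta [-0.0005  0.0015 -0.0694]
[[0.01,0.0,0.35,0.0,0.0,0.01],[0.01,0.0,0.35,0.0,0.0,0.01],[0.01,0.0,0.35,0.0,0.0,0.01],[0.0,0.0,0.34,-0.01,0.0,0.0],[0.01,-0.01,0.35,0.0,-0.01,0.01]]
lid [280 208  19  19 300] [0.4616 0.1143]
lid [246 212  19  19 297] [0.4478 0.2118]
[0.4755 0.015 ] [0.4615 0.114 ] [0.4475 0.213 ]
```

```bash
python3 -m inch '[[0.01,0,0,0,0,0],[0.01,0,0,0,0,0],[0.01,0,0.1,0,0,0],[0,0,0.15,0,0,0],[0.01,0,0.15,0,0,0]]'
python3 -m inch '[[0,0,0.27,0,0,0],[0,0,0.27,0,0,0],[0,0,0.27,0,0,0],[0,0,0.27,0,0,0],[0,0,0.26,0,0,0]]'
python3 -m inch '[[0,0,0,0,0,0],[0,0,0,0,0,0],[0,0,0,0,0,0],[0,0,0,0,0,0],[0,0,0,0,0,0]]' -1 25
python3 -m inch '[[0,0,0,0,0,0],[0,0,0,0,0,0],[0,0,0,0,0,0],[0,0,0,0,0,0],[0,0,0,0,0,0]]'
python3 -m inch '[[0,0,-0.15,0,0,0],[0,0,-0.2,0,0,0],[0,0,-0.2,0,0,0],[0,0,-0.2,0,0,0],[0,0,-0.15,0,0,0]]'
python3 -m inch '[[0,0,0,0,0,0],[0,0,0,0,0,0],[0,0,0,0,0,0],[0,0,0,0,0,0],[0,0,0,0,0,0]]'
```

```text
time: 9.25
ee_pos: [0.4758, 0.0169, 0.294]
eef_rot: [0.654, 0.757, 0.0, 0.0]
ft_force: [0.6, 0.2, 0.1]
width: 0.0735
grip_force: 0.0
time: 9.67
ee_pos: [0.4756, 0.0165, 0.2393]
eef_rot: [0.654, 0.757, -0.0, -0.0]
ft_force: [0.9, 0.1, -1.0]
width: 0.0738
grip_force: 0.0
time: 10.08
ee_pos: [0.476, 0.0165, 0.2413]
eef_rot: [0.654, 0.756, 0.0, 0.0]
ft_force: [-0.3, 0.7, 1.9]
width: 0.0518
grip_force: 25.0
time: 10.5
ee_pos: [0.476, 0.0165, 0.2412]
eef_rot: [0.654, 0.757, 0.0, 0.0]
ft_force: [-2.1, -0.1, 5.6]
width: 0.0517
grip_force: 25.0
time: 10.92
ee_pos: [0.4759, 0.0166, 0.278]
eef_rot: [0.654, 0.757, 0.0, 0.0]
ft_force: [0.1, 0.7, -2.1]
width: 0.0518
grip_force: 25.0
time: 11.33
ee_pos: [0.4756, 0.0165, 0.2764]
eef_rot: [0.654, 0.757, -0.0, -0.0]
ft_force: [-0.5, -0.4, -1.7]
width: 0.0516
grip_force: 25.0
```

Fz is about −2 N, so the right tin is a light one. I set it back and move to the middle tin.

```bash
python3 -m inch '[[0,0,0.2,0,0,0],[0,0,0.2,0,0,0],[0,0,0.2,0,0,0],[0,0,0.17,0,0,0],[0,0,0.1,0,0,0]]'
python3 -m inch '[[0,0,0.03,0,0,0],[0,0,0,0,0,0],[0,0,0,0,0,0],[0,0,0,0,0,0],[0,0,0,0,0,0]]'
python3 -m inch '[[0,0,0,0,0,0],[0,0,0,0,0,0],[0,0,0,0,0,0],[0,0,0,0,0,0],[0,0,0,0,0,0]]' 0.7
python3 -m inch '[[0,0,-0.1,0,0,0],[0,0,-0.3,0,0,0],[0,0,-0.4,0,0,0],[0,0,-0.5,0,0,0],[0,0,-0.5,0,0,0]]'
python3 - <<'E'
from h import *
plan(rk(0,0),.125,.14,5)
E
```

```text
time: 11.75
ee_pos: [0.4753, 0.0165, 0.2407]
eef_rot: [0.654, 0.757, -0.001, -0.001]
ft_force: [-16.1, -2.1, 39.4]
width: 0.0518
grip_force: 25.0
time: 12.17
ee_pos: [0.4754, 0.0166, 0.2406]
eef_rot: [0.654, 0.757, -0.001, -0.0]
ft_force: [-4.1, 0.1, 7.3]
width: 0.0521
grip_force: 25.0
time: 12.58
ee_pos: [0.4758, 0.0165, 0.2407]
eef_rot: [0.654, 0.757, 0.0, 0.0]
ft_force: [0.1, -0.2, 0.2]
width: 0.072
grip_force: 0.0
time: 13.0
ee_pos: [0.4756, 0.0167, 0.3144]
eef_rot: [0.654, 0.757, 0.0, -0.0]
ft_force: [-0.4, -0.3, 0.9]
width: 0.0739
grip_force: 0.0
t 13.0 tip [0.4756 0.0167 0.1324] F [-0.4187 -0.2858  0.8744] w 0.07391530728156376 g 0.0 j7 -0.08008744627128592
delta [-0.0141  0.0973 -0.0074]
[[0.49,0.0,0.04,0.0,0.0,0.01],[0.49,0.0,0.04,0.0,0.0,0.01],[0.49,0.0,0.04,0.0,0.0,0.01],[0.49,0.0,0.03,0.0,0.0,0.01],[0.5,0.0,0.04,0.0,0.0,0.01]]
```

```bash
python3 -m inch '[[0.49,0,0.04,0,0,0],[0.49,0,0.04,0,0,0],[0.49,0,0.04,0,0,0],[0.49,0,0.03,0,0,0],[0.5,0,0.04,0,0,0]]'
python3 -m inch '[[0,0,0.2,0,0,0],[0,0,0.35,0,0,0],[0,0,0.4,0,0,0],[0,0,0.4,0,0,0],[0,0,0.3,0,0,0]]'
python3 -m inch '[[0,0,0,0,0,0],[0,0,0,0,0,0],[0,0,0,0,0,0],[0,0,0,0,0,0],[0,0,0,0,0,0]]' -1 25
python3 -m inch '[[0,0,0,0,0,0],[0,0,0,0,0,0],[0,0,0,0,0,0],[0,0,0,0,0,0],[0,0,0,0,0,0]]'
python3 -m inch '[[0,0,-0.15,0,0,0],[0,0,-0.2,0,0,0],[0,0,-0.2,0,0,0],[0,0,-0.2,0,0,0],[0,0,-0.15,0,0,0]]'
python3 -m inch '[[0,0,0,0,0,0],[0,0,0,0,0,0],[0,0,0,0,0,0],[0,0,0,0,0,0],[0,0,0,0,0,0]]'
```

```text
time: 13.42
ee_pos: [0.4614, 0.1148, 0.3063]
eef_rot: [0.654, 0.756, 0.0, 0.001]
ft_force: [0.7, 0.4, -0.3]
width: 0.0738
grip_force: 0.0
time: 13.83
ee_pos: [0.4615, 0.1135, 0.2386]
eef_rot: [0.654, 0.756, -0.0, 0.0]
ft_force: [-0.8, 0.5, 0.5]
width: 0.074
grip_force: 0.0
time: 14.25
ee_pos: [0.4617, 0.1139, 0.24]
eef_rot: [0.654, 0.757, 0.0, 0.0]
ft_force: [-2.7, -0.5, 6.4]
width: 0.0522
grip_force: 25.0
time: 14.67
ee_pos: [0.4617, 0.114, 0.24]
eef_rot: [0.654, 0.757, 0.0, 0.0]
ft_force: [-2.8, -0.7, 7.1]
width: 0.0517
grip_force: 25.0
time: 15.08
ee_pos: [0.4616, 0.114, 0.2764]
eef_rot: [0.654, 0.757, 0.0, 0.0]
ft_force: [0.9, -0.2, -5.3]
width: 0.052
grip_force: 25.0
time: 15.5
ee_pos: [0.4614, 0.1138, 0.2748]
eef_rot: [0.654, 0.757, -0.0, -0.0]
ft_force: [-0.3, 0.7, -4.9]
width: 0.052
grip_force: 25.0
```

Fz is about −5.1 N, so the middle tin is the heavy one. I set it down gently and heft the left tin.

```bash
python3 -m inch '[[0,0,0.2,0,0,0],[0,0,0.2,0,0,0],[0,0,0.2,0,0,0],[0,0,0.12,0,0,0],[0,0,0.07,0,0,0]]'
python3 -m inch '[[0,0,0.04,0,0,0],[0,0,0.03,0,0,0],[0,0,0.01,0,0,0],[0,0,0,0,0,0],[0,0,0,0,0,0]]'
python3 -m inch '[[0,0,0,0,0,0],[0,0,0,0,0,0],[0,0,0,0,0,0],[0,0,0,0,0,0],[0,0,0,0,0,0]]' 0.7
python3 -m inch '[[0,0,-0.1,0,0,0],[0,0,-0.3,0,0,0],[0,0,-0.4,0,0,0],[0,0,-0.4,0,0,0],[0,0,-0.4,0,0,0]]'
python3 - <<'E'
from h import *
plan(rk(0,.1),.125,.14,5)
E
```

```text
time: 15.92
ee_pos: [0.4611, 0.1138, 0.2422]
eef_rot: [0.654, 0.757, -0.001, -0.001]
ft_force: [-1.1, -1.0, -5.3]
width: 0.0515
grip_force: 25.0
time: 16.33
ee_pos: [0.4616, 0.1139, 0.2406]
eef_rot: [0.654, 0.757, 0.0, 0.0]
ft_force: [-0.2, -0.3, -5.8]
width: 0.0515
grip_force: 25.0
time: 16.75
ee_pos: [0.4617, 0.1139, 0.2406]
eef_rot: [0.654, 0.757, 0.0, 0.0]
ft_force: [-0.3, -0.9, 0.5]
width: 0.0722
grip_force: 0.0
time: 17.17
ee_pos: [0.4615, 0.1141, 0.3061]
eef_rot: [0.654, 0.757, 0.0, 0.0]
ft_force: [1.0, -0.1, 0.9]
width: 0.074
grip_force: 0.0
t 17.1667 tip [0.4615 0.1141 0.1241] F [ 0.9544 -0.1119  0.9138] w 0.07398466736212564 g 0.0 j7 -0.3118064826677705
delta [-0.0139  0.0989  0.0009]
[[0.5,0.0,0.0,0.0,0.0,0.01],[0.5,0.0,-0.01,0.0,0.0,0.01],[0.5,0.0,0.0,0.0,0.0,0.01],[0.5,0.0,-0.01,0.0,0.0,0.01],[0.5,0.01,0.0,0.0,0.0,0.01]]
```

```bash
python3 -m inch '[[0.49,0,0,0,0,0],[0.49,0,0,0,0,0],[0.49,0,0,0,0,0],[0.49,0,0,0,0,0],[0.5,0,0,0,0,0]]'
python3 -m inch '[[0,0,0.2,0,0,0],[0,0,0.35,0,0,0],[0,0,0.4,0,0,0],[0,0,0.4,0,0,0],[0,0,0.3,0,0,0]]'
python3 -m inch '[[0,0,0,0,0,0],[0,0,0,0,0,0],[0,0,0,0,0,0],[0,0,0,0,0,0],[0,0,0,0,0,0]]' -1 25
python3 -m inch '[[0,0,0,0,0,0],[0,0,0,0,0,0],[0,0,0,0,0,0],[0,0,0,0,0,0],[0,0,0,0,0,0]]'
python3 -m inch '[[0,0,-0.15,0,0,0],[0,0,-0.2,0,0,0],[0,0,-0.2,0,0,0],[0,0,-0.2,0,0,0],[0,0,-0.15,0,0,0]]'
python3 -m inch '[[0,0,0,0,0,0],[0,0,0,0,0,0],[0,0,0,0,0,0],[0,0,0,0,0,0],[0,0,0,0,0,0]]'
python3 -c "
from h import *;from bench import eyes
c=eyes.camera('top');s=eyes.camera('scene')
cv2.imwrite('pics/l3.png',np.hstack([cv2.resize(v['pixels'][a:a+130,b:b+130,::-1],None,fx=3,fy=3) for v,a,b in((c,130,250),(s,120,265))]))"
```

```text
time: 17.58
ee_pos: [0.4472, 0.2121, 0.3055]
eef_rot: [0.654, 0.756, 0.0, 0.0]
ft_force: [0.4, 0.1, -0.8]
width: 0.074
grip_force: 0.0
time: 18.0
ee_pos: [0.4473, 0.2108, 0.2378]
eef_rot: [0.654, 0.756, -0.0, 0.0]
ft_force: [0.5, -0.1, 0.4]
width: 0.074
grip_force: 0.0
time: 18.42
ee_pos: [0.4476, 0.2114, 0.2393]
eef_rot: [0.654, 0.757, 0.0, 0.0]
ft_force: [-1.4, -0.7, 6.0]
width: 0.0519
grip_force: 25.0
time: 18.83
ee_pos: [0.4476, 0.2114, 0.2393]
eef_rot: [0.654, 0.757, 0.0, 0.001]
ft_force: [-1.8, -2.2, 6.9]
width: 0.0521
grip_force: 25.0
time: 19.25
ee_pos: [0.4474, 0.2113, 0.2756]
eef_rot: [0.654, 0.757, 0.0, 0.0]
ft_force: [1.1, 1.4, -2.0]
width: 0.0517
grip_force: 25.0
time: 19.67
ee_pos: [0.4471, 0.2112, 0.274]
eef_rot: [0.654, 0.757, -0.0, -0.0]
ft_force: [-0.1, 0.6, -2.5]
width: 0.0518
grip_force: 25.0
```

View pics/l3.png

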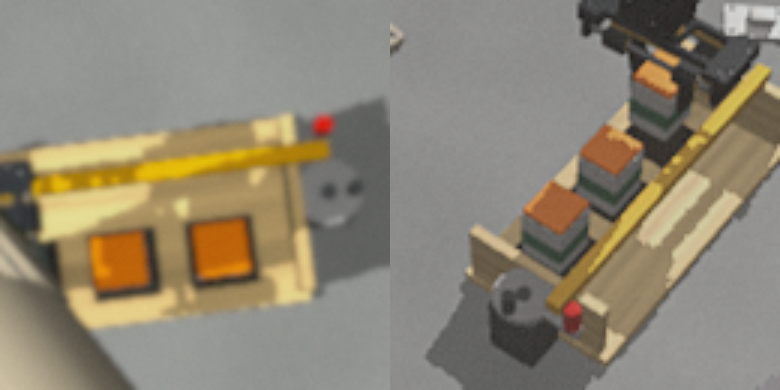

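The left tin is light, at about −2.3 N. The picture shows it lifted, with the middle and right tins (lids at top-view (290,217) and (324,213)) upright on their pads, the bar back and the knob at the back. I set the left tin down.

```bash
python3 -m inch '[[0,0,0.2,0,0,0],[0,0,0.2,0,0,0],[0,0,0.2,0,0,0],[0,0,0.12,0,0,0],[0,0,0.07,0,0,0]]'
python3 -m inch '[[0,0,0.04,0,0,0],[0,0,0.03,0,0,0],[0,0,0.02,0,0,0],[0,0,0,0,0,0],[0,0,0,0,0,0]]'
python3 -m inch '[[0,0,0,0,0,0],[0,0,0,0,0,0],[0,0,0,0,0,0],[0,0,0,0,0,0],[0,0,0,0,0,0]]' 0.7
python3 -m inch '[[0,0,-0.1,0,0,0],[0,0,-0.3,0,0,0],[0,0,-0.4,0,0,0],[0,0,-0.4,0,0,0],[0,0,-0.4,0,0,0]]'
python3 -m inch '[[-0.49,0,0,0,0,0],[-0.49,0,0,0,0,0],[-0.49,0,0,0,0,0],[-0.49,0,0,0,0,0],[-0.48,0,0,0,0,0]]'
python3 - <<'E'
from h import *
plan(rk(0,0),.059,.14,5)
from bench import eyes
c=eyes.camera("top");o=blob(c,(5,180,90),(18,255,255),(215,200,370,250));n,l,st,ce=cv2.connectedComponentsWithStats(o)
for i in range(1,n):
    if st[i,4]>15: print("lid",st[i],ray(c,ce[i],.093)[:2])
E
```

```text
time: 20.18
ee_pos: [0.4469, 0.2111, 0.2414]
eef_rot: [0.654, 0.757, -0.001, -0.001]
ft_force: [1.2, -0.5, -1.8]
width: 0.0518
grip_force: 25.0
time: 20.6
ee_pos: [0.4474, 0.2113, 0.2393]
eef_rot: [0.654, 0.757, 0.0, 0.0]
ft_force: [0.0, 0.1, -3.0]
width: 0.0517
grip_force: 25.0
time: 21.02
ee_pos: [0.4473, 0.2113, 0.2392]
eef_rot: [0.654, 0.757, 0.0, 0.0]
ft_force: [-0.6, 0.2, 0.2]
width: 0.072
grip_force: 0.0
time: 21.43
ee_pos: [0.4472, 0.2115, 0.3048]
eef_rot: [0.654, 0.757, 0.0, 0.0]
ft_force: [1.1, 0.1, 1.0]
width: 0.074
grip_force: 0.0
time: 21.85
ee_pos: [0.4615, 0.1139, 0.3043]
eef_rot: [0.654, 0.757, 0.0, 0.0]
ft_force: [0.7, -1.0, -0.7]
width: 0.074
grip_force: 0.0
t 21.85 tip [0.4615 0.1139 0.1223] F [ 0.6964 -1.0449 -0.6835] w 0.07395005090418463 g 0.0 j7 -0.3156060404723521
delta [ 0.      0.0001 -0.0633]
[[0.0,0.0,0.32,0.0,0.0,0.01],[0.0,0.0,0.32,0.0,0.0,0.01],[0.0,0.0,0.31,0.0,0.0,0.01],[0.0,0.0,0.32,0.0,0.0,0.01],[0.0,0.0,0.31,0.01,0.0,0.01]]
lid [313 203  21  20 343] [0.476  0.0157]
lid [246 215   7  17  58] [0.437 0.231]
```

```bash
python3 -m inch '[[0,0,0.2,0,0,0],[0,0,0.35,0,0,0],[0,0,0.4,0,0,0],[0,0,0.38,0,0,0],[0,0,0.26,0,0,0]]'
python3 -m inch '[[0,0,0,0,0,0],[0,0,0,0,0,0],[0,0,0,0,0,0],[0,0,0,0,0,0],[0,0,0,0,0,0]]' -1 30
python3 -m inch '[[0,0,0,0,0,0],[0,0,0,0,0,0],[0,0,0,0,0,0],[0,0,0,0,0,0],[0,0,0,0,0,0]]'
python3 -m inch '[[0,0,-0.15,0,0,0],[0,0,-0.25,0,0,0],[0,0,-0.35,0,0,0],[0,0,-0.4,0,0,0],[0,0,-0.4,0,0,0]]'
python3 -m inch '[[0,0,-0.4,0,0,0],[0,0,-0.4,0,0,0],[0,0,-0.4,0,0,0],[0,0,-0.4,0,0,0],[0,0,-0.4,0,0,0]]'
python3 -m inch '[[0,0,-0.4,0,0,0],[0,0,-0.3,0,0,0],[0,0,-0.2,0,0,0],[0,0,-0.12,0,0,0],[0,0,-0.05,0,0,0]]'
python3 -m inch '[[0,0,0,0,0,0],[0,0,0,0,0,0],[0,0,0,0,0,0],[0,0,0,0,0,0],[0,0,0,0,0,0]]'
python3 -c "
from h import *;from bench import eyes
c=eyes.camera('top');s=eyes.camera('scene')
cv2.imwrite('pics/l4.png',np.hstack([cv2.resize(v['pixels'][a:a+150,b:b+200,::-1],None,fx=2,fy=2) for v,a,b in((c,130,200),(s,100,245))]))"
```

```text
time: 22.32
ee_pos: [0.4609, 0.1154, 0.2385]
eef_rot: [0.654, 0.757, -0.0, -0.0]
ft_force: [-0.8, -0.7, 0.4]
width: 0.0737
grip_force: 0.0
time: 22.73
ee_pos: [0.4616, 0.1149, 0.2403]
eef_rot: [0.654, 0.757, 0.0, 0.0]
ft_force: [-1.9, -0.5, 3.5]
width: 0.0514
grip_force: 30.0
time: 23.15
ee_pos: [0.4616, 0.1149, 0.2403]
eef_rot: [0.654, 0.757, 0.0, 0.0]
ft_force: [-2.0, -0.5, 5.9]
width: 0.0519
grip_force: 30.0
time: 23.57
ee_pos: [0.461, 0.1146, 0.3026]
eef_rot: [0.654, 0.757, -0.0, -0.0]
ft_force: [0.4, -0.1, -5.4]
width: 0.0518
grip_force: 30.0
time: 23.98
ee_pos: [0.4609, 0.1148, 0.3828]
eef_rot: [0.654, 0.757, -0.0, 0.0]
ft_force: [0.4, -0.3, -4.2]
width: 0.0517
grip_force: 30.0
time: 24.4
ee_pos: [0.4613, 0.1147, 0.4247]
eef_rot: [0.654, 0.757, 0.0, 0.0]
ft_force: [0.3, -0.6, -4.7]
width: 0.0516
grip_force: 30.0
time: 24.82
ee_pos: [0.4613, 0.1146, 0.4239]
eef_rot: [0.654, 0.757, -0.0, -0.0]
ft_force: [-0.3, 0.1, -5.5]
width: 0.0521
grip_force: 30.0
```

View pics/l4.png

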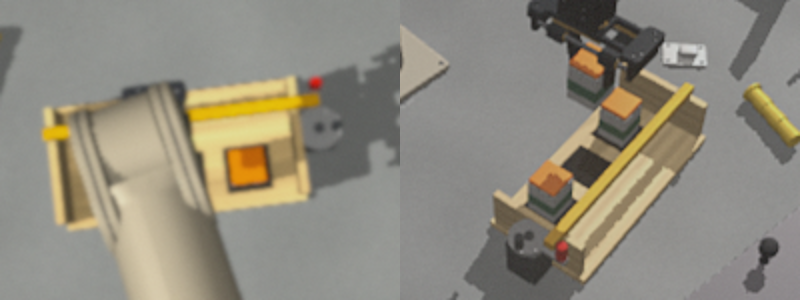

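The scene view shows the middle tin held upright, high above its empty pad at crop (585,165). The left and right tins stand on their pads, the bar is back and the knob is at the back. Everything is in place, so I hand in.

```bash
python3 -c "
from bench import job
print(job.close_job())"
```

```text
the job is handed in; nothing more can be done
None
```

The job is handed in, with no verdict shown: the middle tin weighed heaviest (about 5 N, the others about 2 N) and is held upright about 20 cm up, with the lighter two on their pads, the lever at the back and the bar fully back.

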